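# Close and pin a leaf drill jig

## Task

Get the drill jig ready for drilling: take the transit cap off the flange in the jig and set it down gently on the bench, clear of the jig; then swing the jig's hinged leaf down over the flange and push the knob-headed jig pin from the rack down through the hole at the leaf's free end into the pillar below. A spring plunger pushes the leaf up again, so finish while still holding the pin's knob, pressing it fully home so that the leaf stays fully shut, and do not let go: I will do up the clamp while you hold it. Leave the flange in its nest, and the plug gauge, die ring and spanner where they are.

Things in the scene. Friction and masses are not known exactly. Their poses are not given: they have to be found in the camera images.
- jig: Leaf drill jig, fixed, place and yaw vary. Cast base plate 130 (its x) x 180 (its y) x 20 mm; origin at the centre of its underside, z up. Flange in a nest of four 11 mm tall dowels at the middle of the plate's top. Hinge axis parallel to the jig's x at y +75, z 56.5, between two lugs reaching z 58. At y -62 a steel pillar 46 x 44 mm rises to z 50, with the hole for the pin in its top.
- leaf (a joint): Opening angle of the jig's leaf (rad): 0 fully shut, level, just on the pillar; 1.57 upright; stop at 1.97. Starts at 1.6 to 1.95. Slightly stiff hinge: above about 1.2 it stays where put, lower down it sinks by its own weight (0.5 kg). Its spring plunger meets the flange at about 0.08, so by itself the leaf rests 0.04 to 0.09 open; about 12 N down at its hole shuts it fully.
- leaf_hole (a point): Centre of the mouth of the leaf's pin hole, on its upper (outer) face, 137 mm from the hinge axis; through hole, diameter 16 mm. z points out of the upper face, x as the jig's x. With the leaf shut it is 62.5 mm above the bench.
- leaf_tab (a point): Point on the upper (outer) face of the leaf's finger tab, 178 mm from the hinge axis. The tab is 42 mm wide (along x), 10 mm thick, from 160 to 188 mm from the axis, mid-width of the leaf's free edge.
- leaf_hinge (a point): Middle of the leaf's hinge axis, at the plate's mid-thickness; x along the axis, -y along the leaf to its free edge, z to its upper (outer) face. The leaf is an aluminium plate 100 mm wide, 12 thick, reaching 160 from the axis. Its spring plunger stands 12.5 below the underside, 75 from the axis; above it a nut 22 across stands 7 proud of the upper face.
- base_hole (a point): Centre of the mouth of the hole in the top of the jig's pillar (jig y -62, z 50): diameter 14 mm, 30 mm deep, vertical, straight below the leaf's hole when the leaf is shut.
- flange: Steel flange blank in the jig's nest: disc 70 mm across, 16 mm thick, with a round spigot 45 mm across and 8 mm high on top. Origin at the centre of its underside, z up. It stays where it is.
- cap: Black plastic transit cap: a loose cup 56 mm across, 16 tall, open side down on the flange's disc over its spigot (2.5 mm play all round; lift straight up more than 8 mm), with a grip knob 20 mm across on top, from 16 to 40 mm above the rim. Origin at the centre of its lower rim, z up through the knob. About 50 g. With it on, the leaf cannot close.
- cap_mid (a point): Point on the cap's axis, 20 mm above its lower rim, halfway up the cap with its knob.
- pin: Jig pin, steel, about 130 g, upright in the rack: shank 12 mm across, 40 long, with a tapered nose (6 mm across at the tip, full width 6 mm up), then a cylindrical knob 26 across, 35 tall, whose flat underside is the shoulder. Origin at the nose tip, z up to the knob. In the rack the shoulder rests on the rack's top.
- pin_tip (a point): The tip of the jig pin's nose (the pin's origin). With the pin fully home in the shut jig (shoulder on the leaf) it is 27.5 mm below the pillar's top.
- pin_shoulder (a point): Centre of the pin's shoulder, 40 mm above its tip; the knob is from 0 to 35 mm above it.
- rack: Hardwood tool rack, fixed, 50 (its x) x 140 (its y) x 50 mm high, origin at the centre of its underside. Three sockets 43 mm deep along its y: at -42 and +42 (15 mm wide; the jig pin in one, the plug gauge in the other) and an empty one at 0.
- gauge: Plug gauge, a bystander standing in the rack's other socket: a thin stem 13 mm across above a 20 mm collar, its top 106 mm above the bench. Origin at the lower end of its shank, in the socket. Not to be used.
- die_ring: Bored steel die ring lying on the bench, a bystander: 110 mm across, 56 mm bore, 32 mm high; origin at the centre of its underside.
- spanner: Steel spanner lying on the bench, a bystander, 180 mm long along its x; origin under its middle.
There are look-alikes about, which are no part of the job. Several things have the shape of the cap; the one meant has the colours described above. Leave any yellow look-alike of the pin alone.

How it is judged:
By the outcome, as a careful person would: the job done as asked, in the order asked, and still so for the second after the job is handed in, while the arm keeps its last pose, push and grip.
It also fails if it takes over 72 s, if anything falls off the work surface, if the arm or the gripper's body presses on something with over 40 N, if the wrist force passes 120 N, or if a joint passes its speed limit or range.

## Robot

A 6-joint arm with a two-finger parallel gripper is mounted at the origin on the work surface. World frame = base frame: x ahead of the robot, y to its left, z up, the work surface at z = 0. Lengths are in mm, angles in rad, forces in N, time in s.
With the tool pointing down it reaches from about 325 to 1000 mm from the base axis. Payload 5.1 kg.
Tool frame: the origin (TCP) lies on the centre line of the jaws, within the pads' length; the fingertips stand 17 mm ahead of it and the grasp point (between the pads) lies 2 mm behind it; z points along the fingers, y is the line along which they close (so a half turn about z gives the same grasp; the last joint's range is limited). The gripper opens to 85 mm and grips with 20 to 120 N. Pads are 22 mm wide; open, the fingers measure 114 mm over their backs; the gripper's body (76 mm by 85 mm) begins 54 mm behind the grasp point. The pads swing forward as they close: fully open they stand 13 mm farther back than shut.
Start: joints at [-1.283, 0.124, 1.65, -0, 1.367, -0.083], TCP at [235.502, -605.825, 248.322] pointing down, gripper open.
Joint ranges: [-2.61, 2.61], [-1.02, 2.33], [0.03, 2.71], [-1.35, 4.49], [0.32, 2.68], [-2.91, 2.91]. Speed limits (rad/s): [2.57, 2.57, 3.14, 3.14, 3.14, 3.14].

## Interface

Orientations are given as a unit quaternion [x, y, z, w].
In Python, from plant import r gives the robot as it stands.
- The arm moves only by the shell command python3 -m jog 'ROWS'. ROWS is JSON, one flat list of numbers, 5 for each row, row after row: the finger opening in mm, from 0 to 85.4, then the shift along the world's x, y, z in mm, then the turn about the world's z in degrees. A call has exactly 5 rows; each row is the pose to reach, as a shift and turn from the pose commanded when the call began; what a row does not reach only later rows make up. A row lasts 1/8 s, in which the tool goes at most 62.5 mm and 10.7 degrees, less where a joint would pass 70% of its speed; a pose out of reach is approached as far as the arm can. A call with a gripper value outside its range is refused whole. The fingers move at their own pace and stop on an object; the grip force is fixed at half the most. Time passes only in rows, so rows that repeat a pose let the fingers close, or fill a call up. It gives the time, the measured TCP pose, the force, the opening and the grip force at its end, in the units of the state.
- r.observe(): the state, without advancing time (a new reading comes with each control period).
- r.camera(name): name is "scene" or "top"; returns (picture, depth): 400x640x3 uint8, red, green, blue; 400x640 float32, mm along the optical axis (not along the pixel's ray), 0 where there is no reading.
- r.get_calibration(name): a dict with "K" (3x3 intrinsics, pixels), "distortion" ([k1, k2, p1, p2, k3] as OpenCV has them; the pictures are not rectified), "T" (4x4, takes a point from camera to world coordinates). Camera axes: x right, y down, z forward; pixel columns grow to the right and rows downward; lengths in mm; the calibration is good to about 2 mm. A picture is of the moment at which its call begins. get_calibration takes no time and is no camera call.
- r.hand_in(): hands the job in; it is judged then, once.
The state is a dict: "time_s": time; "joint_pos": joint angles; "joint_vel": joint speeds; "joint_efforts": joint torques, N m; "eef_pos": TCP position; "eef_rot": TCP orientation; "ft_force": force on the tool from outside, world axes, zero at the start; "wrist_torque": the same for the moment, N m; "width": finger opening in mm; "grasp_force": force on a finger pad.
Only numpy, scipy, OpenCV 4.12 (cv2) and the standard library are available. Lean on these libraries where they do the work, as an engineer would, in place of code of your own. Each camera call takes 0.05 s, during which the arm holds its last target. There are 200 camera calls.

## Working session

There is one attempt and no reset: what is moved stays moved. The work goes in short steps, Python scripts to look and compute and a shell command to move; the robot and the scene stay as the last step left them, time stands still between calls to the robot, and variables do not carry over. Pictures are saved under pics/ and viewed, at most 10 in all, crops included, and the job is handed in when it is done.

```bash
mkdir -p pics
cat > h.py <<'E'
import numpy as np, cv2
from plant import r
def cam(n):
    p,d=r.camera(n); return p,d,r.get_calibration(n)
def cast(c,uv,z=None,depth=None):
    K=np.array(c["K"]);D=np.array(c["distortion"]);T=np.array(c["T"])
    n=cv2.undistortPoints(np.array(uv,float).reshape(-1,1,2),K,D).reshape(-1,2)
    ray=np.c_[n,np.ones(len(n))]
    if depth is not None: return (ray*np.array(depth).reshape(-1,1))@T[:3,:3].T+T[:3,3]
    w=ray@T[:3,:3].T; s=(z-T[2,3])/w[:,2]
    return w*s[:,None]+T[:3,3]
def cloud(c,d):
    v,u=np.mgrid[0:400,0:640]
    P=cast(c,np.c_[u.ravel(),v.ravel()],depth=d.ravel()).reshape(400,640,3)
    P[d==0]=np.nan
    return P
E
python3 - <<'E'
from h import *
for n in("top","scene"):
    p,d,c=cam(n); cv2.imwrite(f"pics/{n}0.png",p[:,:,::-1]); np.savez(f"{n}0.npz",p=p,d=d)
    print(n,np.round(c["T"],2).tolist(),np.round(c["K"],1).tolist())
s=r.observe();print(s["eef_pos"],s["eef_rot"],s["width"],s["ft_force"],s["time_s"])
E
```

```text
top [[0.02, -1.0, 0.09, 429.72], [-1.0, -0.02, -0.0, 33.16], [0.0, -0.09, -1.0, 1406.09], [0.0, 0.0, 0.0, 1.0]] [[511.7, 0.0, 325.3], [0.0, 511.7, 196.5], [0.0, 0.0, 1.0]]
scene [[0.75, 0.43, -0.51, 1119.09], [0.67, -0.49, 0.56, -559.45], [-0.02, -0.76, -0.65, 741.68], [0.0, 0.0, 0.0, 1.0]] [[438.9, 0.0, 319.9], [0.0, 438.9, 191.6], [0.0, 0.0, 1.0]]
[ 235.36509647 -605.33284939  247.14199126] [ 9.82864190e-01  1.84328712e-01 -9.70423069e-05 -9.49217205e-04] 85.22192793699166 [ 0.85076188  0.84391533 -0.51263175] 0.1
```

View pics/top0.png

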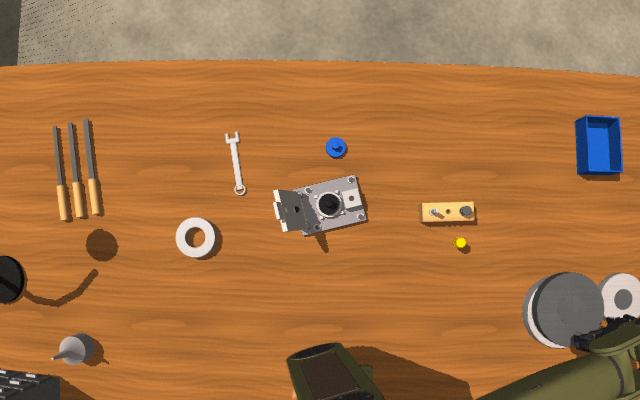

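View pics/scene0.png

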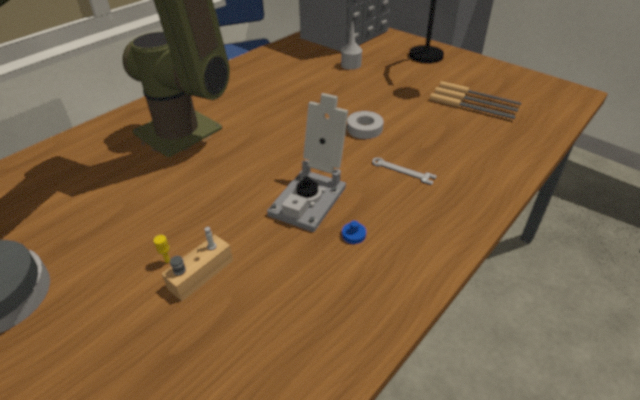

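```bash
cat > m.py <<'E'
from h import *
p,d,c=cam("top"); P=cloud(c,d)
ps,ds,cs=cam("scene"); S=cloud(cs,ds)
X,Y,Z=P[...,0],P[...,1],P[...,2]
def show(name,m,Q):
    q=Q[m]; print(name,len(q),q.mean(0).round(1),q.min(0).round(1),q.max(0).round(1)); return q
v,u=np.mgrid[0:400,0:640]
def box(a,b,e,f): return (u>=a)&(u<b)&(v>=e)&(v<f)
rack=box(410,485,190,235)&(Z>42)&(Z<56)
q=show("rack",rack,P); 
cn=np.argwhere(rack)[:,::-1].astype(np.float32); w=cast(c,cn,z=50)[:,:2].astype(np.float32)
print(cv2.minAreaRect(w))
show("knob",box(450,485,195,230)&(Z>75)&(Z<95),P)
show("gaugetop",box(420,447,195,230)&(Z>75)&(Z<120),P)
jb=box(262,375,165,245)
show("capknob",box(312,345,190,220)&(Z>66)&(Z<84),P)
hsv=cv2.cvtColor(p,cv2.COLOR_RGB2HSV)
plate=jb&(Z>14)&(Z<26); w=cast(c,np.argwhere(plate)[:,::-1],z=20)[:,:2].astype(np.float32); print("plate",cv2.minAreaRect(w),len(w))
show("pillar",box(335,370,180,215)&(Z>44)&(Z<56),P)
leaf=box(262,315,180,245)&(Z>90)
show("leaf",leaf,P)
dark=jb&(hsv[...,2]<50); n,l,st,ce=cv2.connectedComponentsWithStats(dark.astype(np.uint8))
for i in range(1,n):
    if st[i,4]>5: print(st[i],ce[i].round(1),P[int(ce[i][1]),int(ce[i][0])].round(1))
# scene leaf plane
sx,sy,sz=S[...,0],S[...,1],S[...,2]
lm=box(295,350,90,180)&(sz>75)&(sz<280)
q=show("sleaf",lm,S)
cr=np.hstack([cv2.resize(p[160:250,260:380,::-1],(400,300),interpolation=2),cv2.resize(p[180:255,400:500,::-1],(400,300),interpolation=2)])
cr2=np.hstack([cv2.resize(ps[85:235,250:370,::-1],(400,300)),cv2.resize(ps[215:305,140:260,::-1],(400,300))])
cv2.imwrite("pics/crop1.png",np.vstack([cr,cr2]))
E
python3 m.py
```

```text
rack 802 [ 522.  -290.9   50.3] [ 495.7 -368.    42.1] [ 549.3 -224.6   55.9]
((522.6922607421875, -295.5663146972656), (50.82188034057617, 143.54788208007812), 2.6243438720703125)
knob 85 [ 524.  -336.7   84.9] [ 511.6 -350.8   77.2] [ 535.7 -323.5   93. ]
gaugetop 30 [ 520.  -252.1   98.9] [ 514.9 -259.5   75.4] [ 525.1 -246.5  108.9]
capknob 44 [537.4  23.3  76.7] [529.   15.3  69.2] [545.5  31.1  83.3]
plate ((537.7393798828125, 23.798553466796875), (129.62271118164062, 179.67962646484375), 15.071773529052734) 1796
pillar 314 [550.7 -29.5  50.7] [518.1 -62.4  44.1] [581.3   7.3  55.7]
leaf 941 [510.2 123.3 174.3] [458.9  86.3  90.5] [564.7 156.1 242.5]
[319 194  20  21 311] [328.3 203.7] [536.9  25.8  81.1]
[295 207   4   5  17] [296.6 208.9] [518.3 105.4 138.1]
sleaf 2444 [514.3 118.3 153.8] [455.4  17.8  75.2] [566.1 157.3 243.1]
```

View pics/crop1.png

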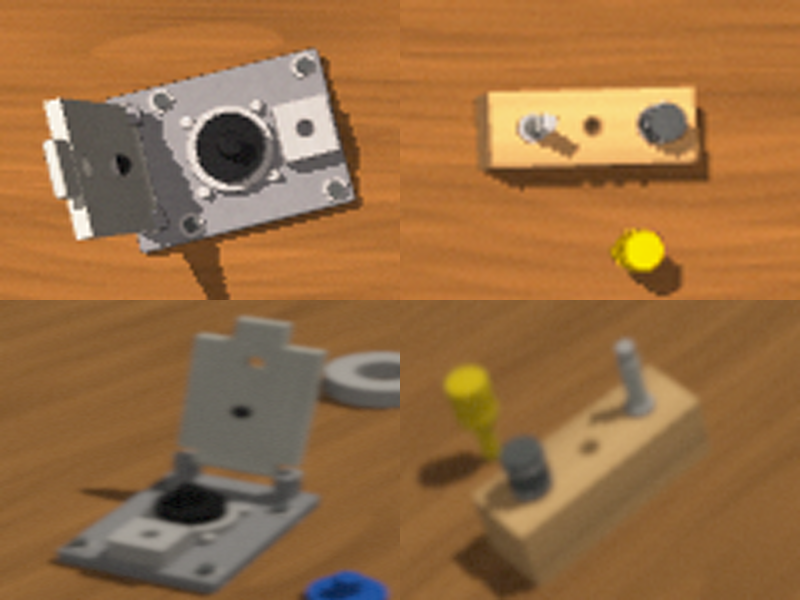

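The black cap sits at (328,204); the blue one at (336,147) is a look-alike. The pin is the dark knob in the rack at (466,211); the yellow one at (461,243) and the thin gauge at (435,211) are not to be touched. The crop confirms the black cap and the grey-knobbed pin. The measured sizes also match: plate 130x180, rack 51x143, knob top at 85, cap top at 76. I'll go over the cap.

```bash
python3 -m jog '[50,30,62,-10,-2,50,60,124,-20,-4,50,90,186,-30,-6,50,120,248,-40,-6,50,150,310,-50,-6]'
python3 -m jog '[50,30,62,-10,0,50,60,124,-20,0,50,90,186,-30,0,50,120,248,-40,0,50,150,318,-50,0]'
python3 -m jog '[50,0,0,0,0,50,0,0,0,0,50,0,0,0,0,50,0,0,0,0,50,0,0,0,0]'
python3 - <<'E'
from h import *
p,d,c=cam("top"); ps,ds,cs=cam("scene")
cv2.imwrite("pics/a.png",np.hstack([cv2.resize(p[150:270,240:400,::-1],(400,300),interpolation=2),cv2.resize(ps[60:240,210:450,::-1],(400,300),interpolation=2)]))
T0=np.load("top0.npz")["d"]
# pillar hole & yaw checks from the first picture
im=np.load("top0.npz")["p"]; g=im[...,1].astype(int)
sub=g[192:206,344:359]; y,x=np.argwhere(sub<sub.max()-70).T if 0 else np.where((sub<np.median(sub)-50))
print("hole px",x.mean()+344,y.mean()+192,len(x),cast(c,[[x.mean()+344,y.mean()+192]],z=50))
print(r.observe()["eef_pos"])
E
```

```text
time_s: 0.82
eef_pos: [370.7, -325.6, 203.1]
eef_rot: [0.991, 0.132, 0.0, 0.0]
ft_force: [0.3, -1.2, -0.1]
width: 49.6
grasp_force: 0.0
time_s: 1.45
eef_pos: [503.6, -46.1, 159.0]
eef_rot: [0.991, 0.133, 0.0, 0.0]
ft_force: [1.0, -0.2, 0.5]
width: 50.2
grasp_force: 0.0
time_s: 2.08
eef_pos: [502.9, -49.0, 159.3]
eef_rot: [0.991, 0.132, 0.0, 0.0]
ft_force: [-0.4, -0.1, -0.0]
width: 49.9
grasp_force: 0.0
hole px 350.88461538461536 198.76923076923077 26 [[551.84063696 -35.10871761  50.        ]]
[503.00254448 -48.65573203 159.25210461]
```

```bash
python3 -m jog '[50,18,36,-20,0,50,34.5,72,-40,0,50,34.5,72,-50,0,50,34.5,72,-50,0,50,34.5,72,-50,0]'
python3 - <<'E'
from h import *
p,d,c=cam("top"); ps,ds,cs=cam("scene")
cv2.imwrite("pics/b.png",np.hstack([cv2.resize(p[150:270,240:400,::-1],(400,300),interpolation=2),cv2.resize(ps[90:240,220:420,::-1],(400,300),interpolation=2)]))
print(r.observe()["eef_pos"])
E
```

```text
time_s: 2.8
eef_pos: [537.7, 23.1, 109.8]
eef_rot: [0.991, 0.132, 0.0, 0.0]
ft_force: [-0.6, 0.8, 0.4]
width: 50.0
grasp_force: 0.0
[537.95135788  23.1213     110.10383548]
```

View pics/b.png

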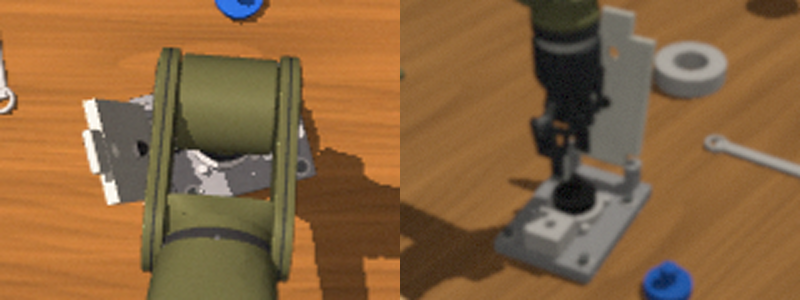

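The gripper is over the cap and clear of the leaf (scene half, cap at about (575,195)). I'll go down and grip.

```bash
python3 -m jog '[50,0,0,-15,0,50,0,0,-30,0,50,0,0,-39,0,50,0,0,-39,0,15,0,0,-39,0]'
python3 -m jog '[10,0,0,0,0,10,0,0,0,0,10,0,0,0,0,10,0,0,0,0,10,0,0,0,0]'
```

```text
time_s: 3.52
eef_pos: [537.8, 23.9, 70.3]
eef_rot: [0.991, 0.133, 0.0, 0.0]
ft_force: [-0.2, 0.6, -0.3]
width: 32.9
grasp_force: 0.0
time_s: 4.15
eef_pos: [538.2, 23.9, 70.9]
eef_rot: [0.991, 0.133, 0.001, 0.0]
ft_force: [0.7, 1.2, 5.7]
width: 17.7
grasp_force: 58.9
```

```bash
python3 -m jog '[10,0,0,5,0,10,0,0,15,0,10,0,0,35,0,10,0,0,60,0,10,0,0,80,0]'
python3 -m jog '[10,-27,-39,0,0,10,-54,-77,0,0,10,-81,-116,0,0,10,-108,-154,0,0,10,-108,-154,-40,0]'
python3 -m jog '[10,0,0,-30,0,10,0,0,-50,0,10,0,0,-60,0,10,0,0,-65,0,10,0,0,-65,0]'
python3 - <<'E'
from h import *
p,d,c=cam("top"); ps,ds,cs=cam("scene")
cv2.imwrite("pics/c.png",cv2.resize(ps[90:310,100:400,::-1],(800,587),interpolation=2))
print(r.observe()["eef_pos"],r.observe()["width"],r.observe()["ft_force"])
E
```

```text
time_s: 4.78
eef_pos: [537.5, 23.9, 151.4]
eef_rot: [0.991, 0.133, 0.0, 0.0]
ft_force: [-0.5, -0.2, -1.0]
width: 17.9
grasp_force: 58.7
time_s: 5.4
eef_pos: [431.0, -133.3, 113.6]
eef_rot: [0.991, 0.131, 0.004, 0.003]
ft_force: [0.7, 0.0, -1.2]
width: 18.2
grasp_force: 58.8
time_s: 6.02
eef_pos: [429.9, -130.2, 45.5]
eef_rot: [0.991, 0.133, 0.0, 0.0]
ft_force: [0.2, -0.3, -0.6]
width: 18.0
grasp_force: 58.8
[ 430.25105766 -130.31689326   46.02324875] 17.948113227507484 [-0.26566051 -0.81439863 -1.0561263 ]
```

View pics/c.png

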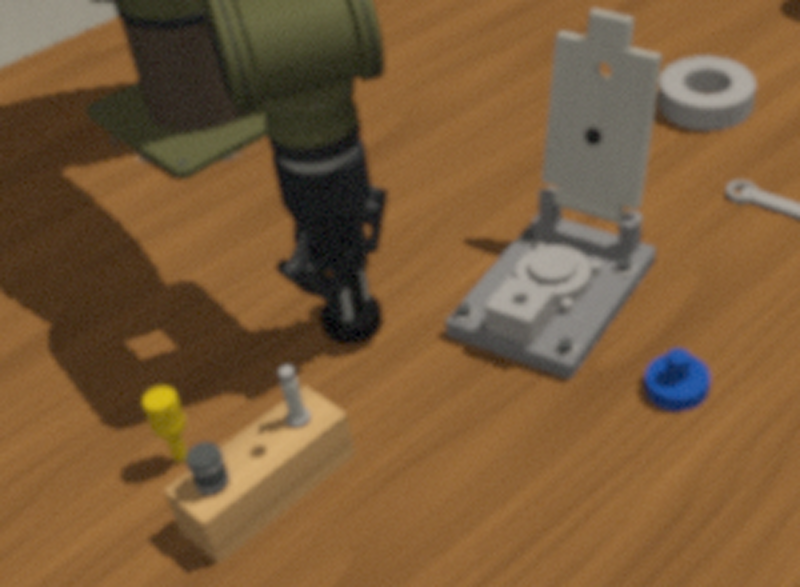

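The cap is in the gripper at about (350,320), and the flange with its spigot is still in the nest at (553,265). I'll lower it gently.

```bash
python3 -m jog '[10,0,0,-4,0,10,0,0,-7,0,10,0,0,-8,0,10,0,0,-9,0,10,0,0,-9,0]'
python3 -m jog '[10,0,0,-0.5,0,10,0,0,-1,0,10,0,0,-1.5,0,10,0,0,-1.5,0,10,0,0,-1.5,0]'
```

```text
time_s: 6.75
eef_pos: [429.5, -130.1, 36.1]
eef_rot: [0.991, 0.133, -0.0, -0.0]
ft_force: [1.0, -0.3, -0.6]
width: 18.1
grasp_force: 58.8
time_s: 7.38
eef_pos: [429.6, -130.1, 34.9]
eef_rot: [0.991, 0.133, -0.0, -0.0]
ft_force: [-2.0, 0.5, 3.8]
width: 17.9
grasp_force: 59.1
```

```bash
python3 -m jog '[22,0,0,0,0,35,0,0,0,0,45,0,0,0,0,45,0,0,0,0,45,0,0,0,0]'
python3 -m jog '[45,0,0,10,0,45,0,0,30,0,45,0,0,60,0,20,0,0,110,0,0,0,0,160,0]'
python3 -m jog '[0,0,0,50,0,0,0,0,80,0,0,0,0,80,0,0,0,0,80,0,0,0,0,80,0]'
python3 - <<'E'
from h import *
ps,ds,cs=cam("scene");p,d,c=cam("top");P=cloud(c,d);S=cloud(cs,ds)
v,u=np.mgrid[0:400,0:640]
yaw=np.radians(15.07);ex=np.array([np.cos(yaw),np.sin(yaw)]);ey=np.array([-ex[1],ex[0]])
for n,Q in(("scene",S),("top",P)):
    rel=Q[...,:2]-[537.7,23.8]; jx=rel@ex; jy=rel@ey
    m=(abs(jx)<60)&(jy>40)&(jy<160)&(Q[...,2]>85)&(Q[...,2]<260)
    a,b=np.polyfit(Q[...,2][m],jy[m],1); print(n,m.sum(),"jy at z56.5",a*56.5+b,"open angle",np.pi/2+np.arctan(a),"zmax",np.percentile(Q[...,2][m],99), "jx",np.percentile(jx[m],[1,99]))
hsv=cv2.cvtColor(ps,cv2.COLOR_RGB2HSV)
m=(S[...,2]>8)&(S[...,2]<60)&(abs(S[...,0]-430)<45)&(abs(S[...,1]+130)<45); print("cap",m.sum(),S[m].mean(0),S[m].max(0),S[m].min(0))
m=(abs(P[...,0]-430)<45)&(abs(P[...,1]+130)<45)&(P[...,2]>8)&(P[...,2]<60); print("captop",m.sum(), P[m].mean(0) if m.any() else 0)
print(r.observe()["eef_pos"])
E
```

```text
time_s: 8.0
eef_pos: [429.6, -130.1, 34.6]
eef_rot: [0.991, 0.133, -0.0, -0.0]
ft_force: [0.4, 0.1, 0.2]
width: 44.6
grasp_force: 0.0
time_s: 8.62
eef_pos: [429.3, -130.0, 196.7]
eef_rot: [0.991, 0.133, 0.0, 0.0]
ft_force: [-0.1, 0.6, -0.3]
width: 9.1
grasp_force: 0.0
time_s: 9.25
eef_pos: [428.7, -129.8, 272.6]
eef_rot: [0.991, 0.133, -0.001, -0.001]
ft_force: [0.1, -0.7, -0.0]
width: 0.1
grasp_force: 0.0
scene 2274 jy at z56.5 69.68434983882669 open angle 1.8555253198841704 zmax 239.06710986403425 jx [-49.54612297  49.65280791]
top 970 jy at z56.5 65.68960377815228 open angle 1.8798570357151045 zmax 240.41079832792192 jx [-49.5732104   49.16495886]
cap 358 [ 436.03549037 -132.09520699   20.97868869] [ 459.75901251 -100.27302187   44.71325312] [ 402.7473166  -156.19729222    8.02120085]
captop 79 [ 440.95440889 -116.23087336   16.22478431]
[ 428.94749899 -129.83345719  272.94736147]
```

Cap stands upright at about (430,-130) on the bench, and the leaf is at about 1.87 rad. Now I'll get behind the tab with closed fingers.

```bash
python3 -m jog '[0,0,0,30,0,0,13,64,30,0,0,26,126,30,0,0,39,188,30,0,0,52,250,30,0]'
python3 -m jog '[0,12,64,0,0,0,12,68,0,0,0,12,68,0,0,0,12,68,0,0,0,12,68,0,0]'
python3 - <<'E'
from h import *
yaw=np.radians(15.07);ex=np.array([np.cos(yaw),np.sin(yaw)]);ey=np.array([-ex[1],ex[0]])
e=r.observe()["eef_pos"]; q=e[:2]-[537.7,23.8]; print(e,q@ex,q@ey)
E
```

```text
time_s: 9.98
eef_pos: [480.3, 116.6, 303.9]
eef_rot: [0.991, 0.133, -0.0, 0.0]
ft_force: [1.1, -0.8, -0.0]
width: 0.1
grasp_force: 0.0
time_s: 10.6
eef_pos: [492.5, 181.3, 304.7]
eef_rot: [0.991, 0.132, 0.0, 0.0]
ft_force: [-0.0, 0.2, -0.2]
width: -0.3
grasp_force: 0.0
[492.51966255 181.34330814 304.69490215] -2.6654407578408197 163.87206063973332
```

```bash
python3 -m jog '[0,0.5,8.5,-20,0,0,0.5,8.5,-50,0,0,0.5,8.5,-83,0,0,0.5,8.5,-83,0,0,0.5,8.5,-83,0]'
python3 -m jog '[0,3,-10,0,0,0,5,-19,0,0,0,8,-29,0,0,0,10,-39,0,0,0,13,-48,0,0]'
```

```text
time_s: 11.22
eef_pos: [493.3, 191.2, 222.1]
eef_rot: [0.991, 0.133, 0.0, -0.0]
ft_force: [0.7, 0.1, 0.0]
width: 0.1
grasp_force: 0.0
time_s: 11.85
eef_pos: [506.3, 142.6, 222.1]
eef_rot: [0.991, 0.133, 0.0, -0.0]
ft_force: [-1.0, 3.3, 1.7]
width: -0.4
grasp_force: 1.2
```

```bash
python3 -m jog '[0,4,-16,0,0,0,9,-33,0,0,0,13,-49,0,0,0,18,-66,0,0,0,22,-82,0,0]'
python3 -m jog '[0,3,-10,-3,0,0,5,-19,-6,0,0,7,-28,-9,0,0,10,-36,-12,0,0,12,-44,-16,0]'
python3 - <<'E'
from h import *
ps,ds,cs=cam("scene");S=cloud(cs,ds)
cv2.imwrite("pics/d.png",cv2.resize(ps[60:280,150:450,::-1],(800,587),interpolation=2))
E
```

```text
time_s: 12.48
eef_pos: [527.6, 59.9, 220.5]
eef_rot: [0.991, 0.133, -0.001, -0.0]
ft_force: [-0.6, 2.4, -0.2]
width: 0.0
grasp_force: 1.1
time_s: 13.1
eef_pos: [540.3, 16.7, 205.5]
eef_rot: [0.991, 0.133, 0.0, 0.0]
ft_force: [-0.1, 0.2, -0.5]
width: -0.2
grasp_force: 0.2
```

View pics/d.png

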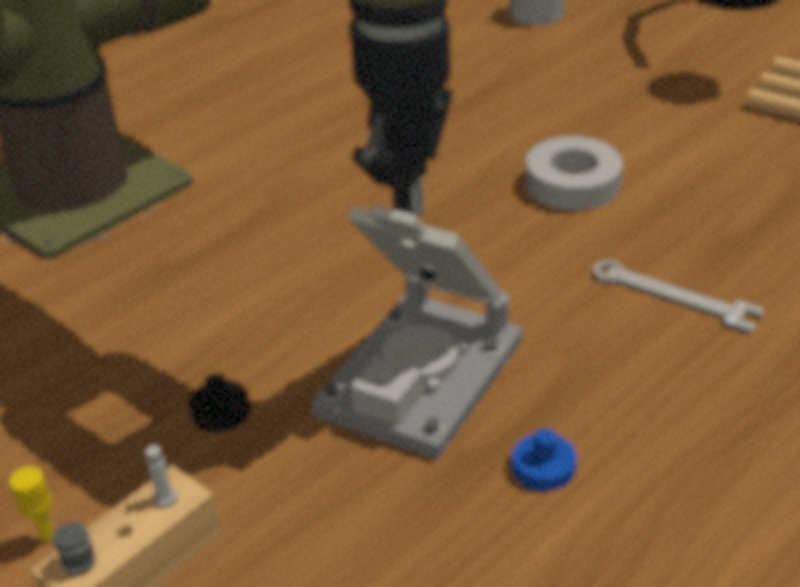

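Leaf is at about 0.7 rad and sinking under its own weight; the cap stands at (220,403). On to the pin.

```bash
python3 -m jog '[0,0,0,30,0,10,-3,-60,30,0,30,-6,-120,30,0,50,-9,-180,30,0,50,-12,-235,30,0]'
python3 -m jog '[50,-4,-60,-20,0,50,-4,-100,-50,0,50,-4,-100,-60,0,50,-4,-100,-60,0,50,-4,-100,-60,0]'
python3 - <<'E'
from h import *
v,u=np.mgrid[0:400,0:640]
f=np.load("top0.npz");p,d=f["p"],f["d"];c=r.get_calibration("top");P=cloud(c,d)
# knob top disc: grey pixels in rack box
hsv=cv2.cvtColor(p,cv2.COLOR_RGB2HSV)
b=(u>455)&(u<480)&(v>198)&(v<226)
m=(b&(hsv[...,1]<70)&(P[...,2]>81)&(P[...,2]<92)); (x,y),R=cv2.minEnclosingCircle(np.argwhere(m)[:,::-1].astype(np.float32)); print("knobtop",m.sum(),x,y,R,cast(c,[[x,y]],z=85))
b2=(u>442)&(u<452)&(v>205)&(v<218); g=p.sum(2); mm=b2&(g<0.55*np.median(g[b2])); q=np.argwhere(mm)[:,::-1].mean(0); print("socket0",mm.sum(),cast(c,[q],z=50))
f=np.load("scene0.npz");p,d=f["p"],f["d"];cs=r.get_calibration("scene");S=cloud(cs,d)
hs=cv2.cvtColor(p,cv2.COLOR_RGB2HSV)
b=(u>165)&(u<192)&(v>250)&(v<280)&(hs[...,1]<90); 
m=b&(S[...,2]>82)&(S[...,2]<90);print("scene knobtop",m.sum(),S[m].mean(0))
m=b&(S[...,2]>52)&(S[...,2]<82);print("scene knob side",m.sum(),S[m].mean(0), cs["T"][:2,3] if hasattr(cs["T"],'shape') else 0)
ps,ds,_=cam("scene");S=cloud(cs,ds);yaw=np.radians(15.07);ex=np.array([np.cos(yaw),np.sin(yaw)]);ey=np.array([-ex[1],ex[0]])
rel=S[...,:2]-[537.7,23.8];jx=rel@ex;jy=rel@ey
m=(abs(jx)<45)&(jy>-80)&(jy<50)&(S[...,2]>48)&(S[...,2]<150);a,bb=np.polyfit(jy[m],S[...,2][m],1);print("leaf slope",a,m.sum(),"z at hole",a*-62+bb)
print(r.observe()["eef_pos"])
np.savez("s2.npz",p=ps,d=ds)
E
```

```text
time_s: 13.78
eef_pos: [527.7, -220.0, 235.9]
eef_rot: [0.991, 0.133, 0.0, 0.0]
ft_force: [0.6, 1.3, 0.0]
width: 49.9
grasp_force: 0.0
time_s: 14.4
eef_pos: [524.7, -317.1, 176.9]
eef_rot: [0.991, 0.133, 0.001, 0.001]
ft_force: [-0.3, -0.7, 0.1]
width: 50.6
grasp_force: 0.0
knobtop 69 466.18853759765625 210.3360595703125 4.857180595397949 [[ 523.82693279 -336.96190041   85.        ]]
socket0 9 [[ 524.00797437 -295.80197104   50.        ]]
scene knobtop 101 [ 526.1301742 -337.4871358   85.1393954]
scene knob side 109 [ 533.70517849 -339.91076658   69.07869958] [1119.09163875 -559.44703442]
leaf slope -0.06049401765377394 1076 z at hole 93.26732195598859
[ 524.82934945 -317.11817157  177.14079193]
```

```bash
python3 -m jog '[50,-0.3,-20,-30,0,50,-0.3,-20,-60,0,50,-0.3,-20,-85,0,50,-0.3,-20,-103,0,50,-0.3,-20,-103,0]'
python3 -m jog '[15,0,0,0,0,15,0,0,0,0,15,0,0,0,0,15,0,0,0,0,15,0,0,0,0]'
python3 - <<'E'
from h import *
cs=r.get_calibration("scene");ps,ds,_=cam("scene");S=cloud(cs,ds);yaw=np.radians(15.07);ex=np.array([np.cos(yaw),np.sin(yaw)]);ey=np.array([-ex[1],ex[0]])
rel=S[...,:2]-[537.7,23.8];jx=rel@ex;jy=rel@ey
for a in range(-110,80,15):
    m=(abs(jx)<18)&(abs(jy-a)<4)&(S[...,2]>30)&(S[...,2]<150); print(a,m.sum(),np.median(S[...,2][m]).round(1))
E
```

```text
time_s: 15.08
eef_pos: [523.3, -336.9, 71.7]
eef_rot: [0.991, 0.133, -0.001, -0.001]
ft_force: [-0.1, -0.1, 0.4]
width: 50.1
grasp_force: 0.0
time_s: 15.7
eef_pos: [524.7, -338.5, 74.6]
eef_rot: [0.991, 0.133, 0.001, 0.001]
ft_force: [-0.0, 0.4, 6.6]
width: 24.3
grasp_force: 59.2
-110 55 74.3
-95 37 76.3
-80 98 51.5
-65 22 74.7
-50 43 73.7
-35 30 73.7
-20 29 71.7
-5 44 73.4
10 20 70.0
25 28 68.5
40 23 67.4
55 23 66.3
70 32 65.4
```

Pin gripped, leaf resting at about 0.07. I'll lift it and measure the leaf hole.

```bash
python3 -m jog '[15,0,0,10,0,15,0,0,30,0,15,0,0,55,0,15,0,0,85,0,15,0,0,100,0]'
python3 -m jog '[15,6,40,0,0,15,12,80,0,0,15,16,110,0,0,15,16,110,0,0,15,16,110,0,0]'
python3 -m jog '[15,0,0,0,0,15,0,0,0,0,15,0,0,0,0,15,0,0,0,0,15,0,0,0,0]'
python3 - <<'E'
from h import *
p,d,c=cam("top");ps,ds,cs=cam("scene")
np.savez("t3.npz",p=p,d=d);np.savez("s3.npz",p=ps,d=ds)
a=p[160:250,260:390,::-1];b=ps[150:240,180:310,::-1]
cv2.imwrite("pics/e.png",np.vstack([cv2.resize(a,(433,300),interpolation=0),cv2.resize(b,(433,300),interpolation=0)]))
print(r.observe()["eef_pos"])
E
```

```text
time_s: 16.38
eef_pos: [524.2, -338.4, 175.7]
eef_rot: [0.991, 0.133, 0.001, 0.001]
ft_force: [-0.0, 0.3, -0.9]
width: 24.3
grasp_force: 59.5
time_s: 17.0
eef_pos: [539.5, -228.2, 172.7]
eef_rot: [0.991, 0.133, -0.0, 0.0]
ft_force: [0.5, -0.2, -1.2]
width: 24.5
grasp_force: 59.6
time_s: 17.62
eef_pos: [539.6, -227.9, 172.6]
eef_rot: [0.991, 0.133, -0.0, -0.0]
ft_force: [0.1, 0.7, -1.5]
width: 23.9
grasp_force: 59.6
[ 539.66892977 -227.83121342  172.63292877]
```

View pics/e.png

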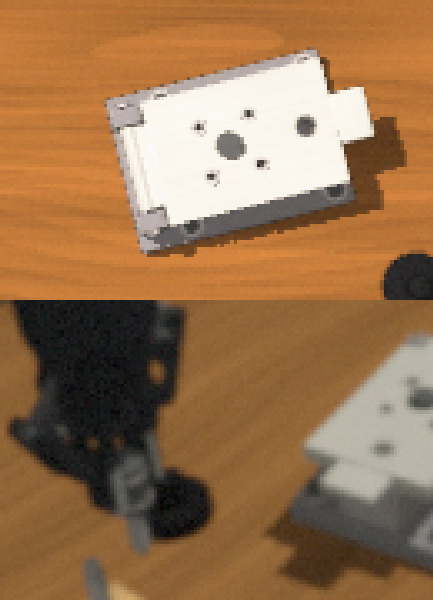

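Top half: leaf hole at about px (351.5,197.5), leaf lying over the flange. Scene half: hole at about (295,194.5), pin tip at about (222,225). Next I'll take sub-pixel centroids and triangulate.

Run:
```python
from h import *
def cen(g,u,v,R):
    g=g.astype(float).mean(2); s=g[v-R:v+R+1,u-R:u+R+1]; w=np.clip(np.percentile(s,80)*0.9-s,0,None)
    yy,xx=np.mgrid[v-R:v+R+1,u-R:u+R+1]; return np.array([(w*xx).sum(),(w*yy).sum()])/w.sum()
def ray(c,q):
    a=cast(c,[q],z=0)[0];b=cast(c,[q],z=200)[0];return a,(b-a)/200
def tri(q1,q2):
    a,da=ray(ct,q1);b,db=ray(cs,q2); t=np.linalg.lstsq(np.c_[da,-db],b-a,rcond=None)[0]; A=a+da*t[0];B=b+db*t[1]; return (A+B)/2,np.linalg.norm(A-B)
t=np.load("t3.npz")["p"];s=np.load("s3.npz")["p"];ct=r.get_calibration("top");cs=r.get_calibration("scene")
h1=cen(t,351,197,5);h2=cen(s,295,194,4)
n1=cen(t,329,203,7);n2=cen(s,306,180,5)
print("hole",h1,h2,tri(h1,h2),cast(ct,[h1],z=72),cast(cs,[h2],z=72))
print("nut",n1,cast(ct,[n1],z=74),cast(cs,[n2],z=74))
v=cast(ct,[h1],z=72)[0]-cast(ct,[n1],z=74)[0];print("yaw",np.degrees(np.arctan2(v[0],-v[1])),np.hypot(*v[:2]))
t0=np.load("top0.npz")["p"];b=cen(t0,351,198,4);print("basehole",b,cast(ct,[b],z=50))
print("tip guess scene",cast(cs,[[222,225]],z=108.6))
cv2.imwrite("pics/f.png",cv2.resize(s[175:240,190:260,::-1],(646,600),interpolation=2))
```

```text
hole [351.12964168 197.22566014] [294.46035395 194.06736887] (array([554.11746182, -33.91683175,  74.99009242]), np.float64(1.3929799929725366)) [[553.93032618 -34.58701856  72.        ]] [[552.03526315 -31.02495856  72.        ]]
nut [328.70881228 203.23899573] [[536.88242752  23.86685126  74.        ]] [[536.9315809   25.23027732  74.        ]]
yaw 16.259168837122886 60.889126665827774
basehole [351.03631653 197.91378986] [[554.13434926 -35.48106588  50.        ]]
tip guess scene [[ 537.90754583 -226.44993551  108.6       ]]
```

View pics/f.png

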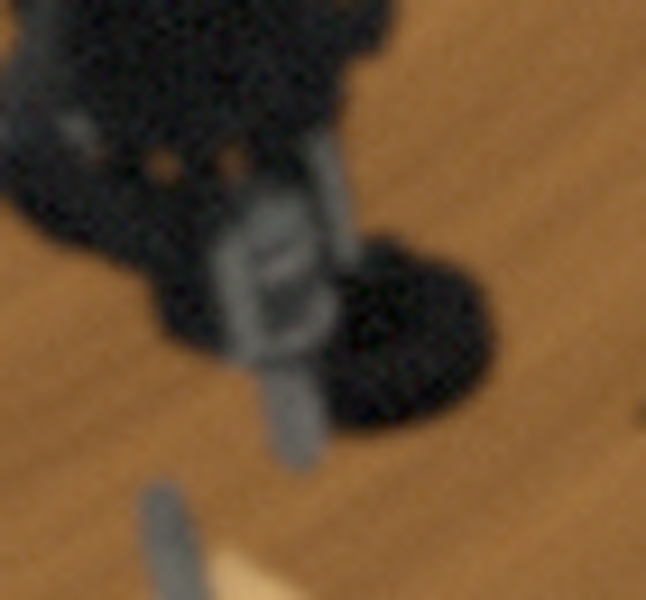

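```bash
python3 -m jog '[15,4,48,0,0,15,8,96,0,0,15,11,144,0,0,15,14.4,192.3,0,0,15,14.4,192.3,0,0]'
python3 -m jog '[15,0,0,-10,0,15,0,0,-20,0,15,0,0,-26,0,15,0,0,-26,0,15,0,0,-26,0]'
python3 - <<'E'
from h import *
ps,ds,cs=cam("scene")
cv2.imwrite("pics/g.png",cv2.resize(ps[150:215,260:330,::-1],(646,600),interpolation=2))
o=[r.observe() for _ in range(1)][0];print(o["eef_pos"],o["ft_force"])
E
```

```text
time_s: 18.35
eef_pos: [554.0, -32.8, 172.7]
eef_rot: [0.991, 0.135, 0.0, -0.0]
ft_force: [0.1, 0.3, -0.8]
width: 24.2
grasp_force: 59.8
time_s: 18.98
eef_pos: [554.2, -35.9, 146.7]
eef_rot: [0.991, 0.132, 0.0, 0.0]
ft_force: [-0.1, -0.0, -1.0]
width: 24.2
grasp_force: 59.8
[554.350999   -35.83017467 147.00902159] [-0.27104645  0.95694095 -0.7006885 ]
```

View pics/g.png

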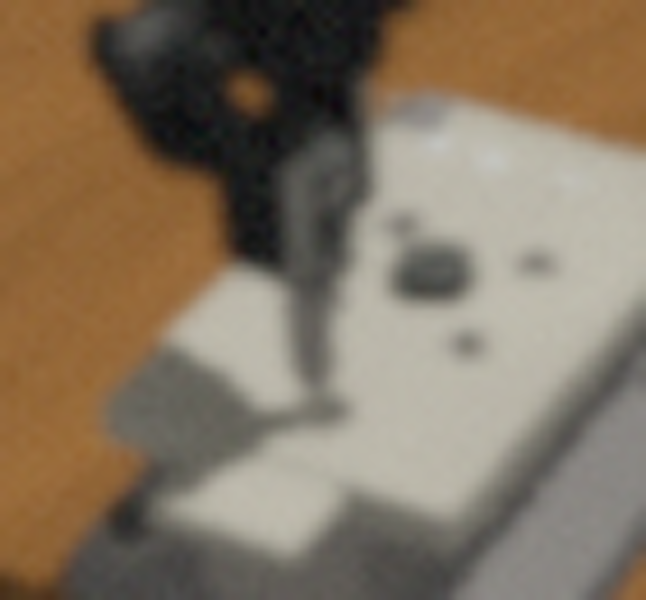

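Run:
```python
from h import *
cs=r.get_calibration("scene")
print(cast(cs,[[294.1,192.3]],z=83), cast(cs,[[222.5,225.7]],z=108.6))
for z in(70,72,75): print(z,cast(cs,[[294.46,194.07]],z=z))
s=np.load("s3.npz")["p"][188:201,288:302].mean(2).astype(int); print(s)
```

```text
[[556.37488233 -35.80252089  83.        ]] [[ 540.2932331  -227.05222127  108.6       ]]
70 [[550.34767461 -29.45407295  70.        ]]
72 [[552.04118262 -31.03219489  72.        ]]
75 [[554.58144463 -33.39937779  75.        ]]
[[181 180 180 180 182 180 180 180 178 179 178 178 177 179]
 [180 179 180 181 181 179 178 178 178 177 178 179 178 179]
 [181 180 181 179 178 179 176 176 175 177 178 177 180 178]
 [181 179 180 179 175 170 170 170 171 173 177 177 179 178]
 [180 180 178 175 165 157 152 149 154 164 173 176 176 179]
 [180 178 174 166 147 132 122 122 129 148 164 175 177 178]
 [178 177 170 153 135 118 110 109 116 135 161 174 176 180]
 [180 176 170 159 140 128 121 119 127 146 165 174 179 178]
 [178 178 175 171 163 151 146 147 156 163 171 178 179 180]
 [178 178 178 176 175 170 167 168 170 174 178 181 179 177]
 [175 174 176 177 176 176 176 178 176 177 179 179 179 178]
 [168 171 174 174 176 178 177 178 177 176 178 180 178 180]
 [175 176 176 172 172 173 173 174 178 178 179 180 179 180]]
```

```bash
python3 -m jog '[15,-0.3,0.4,-5,0,15,-0.3,0.4,-10,0,15,-0.3,0.4,-15,0,15,-0.3,0.4,-20,0,15,-0.3,0.4,-20,0]'
python3 -m jog '[15,0,0,-4,0,15,0,0,-7,0,15,0,0,-10,0,15,0,0,-10,0,15,0,0,-10,0]'
```

```text
time_s: 19.65
eef_pos: [553.3, -35.1, 125.9]
eef_rot: [0.991, 0.133, -0.001, -0.0]
ft_force: [-0.1, -0.3, -0.9]
width: 24.2
grasp_force: 59.8
time_s: 20.27
eef_pos: [553.8, -35.2, 116.7]
eef_rot: [0.991, 0.133, 0.0, 0.0]
ft_force: [-0.4, 0.1, -1.4]
width: 24.1
grasp_force: 59.8
```

Tip is at about 53, inside the leaf, with no contact force. I'll continue into the pillar.

```bash
python3 -m jog '[15,0,0,-3,0,15,0,0,-6,0,15,0,0,-9,0,15,0,0,-10,0,15,0,0,-10,0]'
```

```text
time_s: 20.9
eef_pos: [553.7, -35.1, 106.5]
eef_rot: [0.991, 0.133, -0.0, -0.0]
ft_force: [-1.0, 0.4, -1.6]
width: 24.3
grasp_force: 59.8
```

```bash
python3 -m jog '[15,0,0,-2,0,15,0,0,-4,0,15,0,0,-6,0,15,0,0,-7,0,15,0,0,-7,0]'
python3 -m jog '[15,0,0,-1,0,15,0,0,-2,0,15,0,0,-3,0,15,0,0,-4,0,15,0,0,-4,0]'
```

```text
time_s: 21.52
eef_pos: [553.7, -35.1, 99.5]
eef_rot: [0.991, 0.133, -0.0, -0.0]
ft_force: [-0.3, 0.0, 0.1]
width: 24.4
grasp_force: 59.8
time_s: 22.15
eef_pos: [554.1, -35.3, 96.2]
eef_rot: [0.991, 0.133, 0.0, 0.0]
ft_force: [-2.4, -0.8, 3.9]
width: 24.4
grasp_force: 60.0
```

```bash
python3 -m jog '[15,0,0,-1,0,15,0,0,-2,0,15,0,0,-3,0,15,0,0,-4,0,15,0,0,-4,0]'
python3 -m jog '[15,0,0,-1,0,15,0,0,-2,0,15,0,0,-3,0,15,0,0,-3,0,15,0,0,-3,0]'
```

```text
time_s: 22.78
eef_pos: [554.1, -35.7, 92.1]
eef_rot: [0.991, 0.133, 0.0, 0.001]
ft_force: [-2.3, -2.9, 6.5]
width: 24.3
grasp_force: 60.5
time_s: 23.4
eef_pos: [554.2, -35.8, 89.3]
eef_rot: [0.991, 0.133, 0.0, 0.001]
ft_force: [-3.1, -3.0, 6.7]
width: 24.1
grasp_force: 60.7
```

```bash
python3 -m jog '[15,0,0,-0.5,0,15,0,0,-1,0,15,0,0,-1.5,0,15,0,0,-2,0,15,0,0,-2,0]'
python3 -m jog '[15,0,0,-0.5,0,15,0,0,-1,0,15,0,0,-1,0,15,0,0,-1,0,15,0,0,-1,0]'
```

```text
time_s: 24.02
eef_pos: [554.2, -35.9, 87.6]
eef_rot: [0.991, 0.133, 0.0, 0.001]
ft_force: [-3.3, -3.6, 8.2]
width: 24.3
grasp_force: 60.7
time_s: 24.65
eef_pos: [554.2, -35.9, 87.0]
eef_rot: [0.991, 0.133, 0.0, 0.001]
ft_force: [-4.4, -3.5, 11.3]
width: 24.1
grasp_force: 61.1
```

```bash
python3 -m jog '[15,0,0,-0.5,0,15,0,0,-1,0,15,0,0,-1,0,15,0,0,-1,0,15,0,0,-1,0]'
```

```text
time_s: 25.28
eef_pos: [554.3, -35.9, 87.0]
eef_rot: [0.991, 0.133, 0.0, 0.001]
ft_force: [-8.4, -2.5, 15.3]
width: 24.2
grasp_force: 61.7
```

```bash
python3 -m jog '[15,0,0,-0.3,0,15,0,0,-0.6,0,15,0,0,-0.6,0,15,0,0,-0.6,0,15,0,0,-0.6,0]'
```

```text
time_s: 25.9
eef_pos: [554.3, -35.9, 87.0]
eef_rot: [0.991, 0.133, -0.0, 0.001]
ft_force: [-9.7, -1.3, 19.0]
width: 24.3
grasp_force: 61.9
```

```bash
python3 -m jog '[15,-0.3,0,-0.3,0,15,-0.5,0,-0.6,0,15,-0.5,0,-0.6,0,15,-0.5,0,-0.6,0,15,-0.5,0,-0.6,0]'
python3 - <<'E'
from h import *
cs=r.get_calibration("scene");ps,ds,_=cam("scene");S=cloud(cs,ds);yaw=np.radians(15.07);ex=np.array([np.cos(yaw),np.sin(yaw)]);ey=np.array([-ex[1],ex[0]])
rel=S[...,:2]-[537.7,23.8];jx=rel@ex;jy=rel@ey
for a in range(-110,80,15):
    m=(abs(jx-25)<22)&(abs(jy-a)<4)&(S[...,2]>45)&(S[...,2]<100); print(a,m.sum(),np.median(S[...,2][m]).round(1))
m=(abs(jx-25)<20)&(jy<60)&(jy>-70)&(S[...,2]>55)&(S[...,2]<80);print(np.polyfit(jy[m],S[...,2][m],1))
cv2.imwrite("pics/i.png",cv2.resize(ps[110:260,190:390,::-1],(800,600),interpolation=2))
o=r.observe();print(o["eef_pos"],o["ft_force"])
E
```

```text
time_s: 26.52
eef_pos: [554.3, -35.9, 87.0]
eef_rot: [0.991, 0.133, 0.0, 0.001]
ft_force: [-9.2, -2.7, 21.3]
width: 24.2
grasp_force: 62.1
-110 30 60.7
-95 25 62.7
-80 113 63.8
-65 69 66.9
-50 55 65.1
-35 39 64.4
-20 43 65.0
-5 46 64.7
10 39 64.2
25 37 65.0
40 35 64.8
55 36 64.3
70 33 64.3
[-1.13841028e-02  6.49277389e+01]
[554.28661814 -35.91143558  86.94317144] [-9.3917233  -1.18033293 19.95555464]
```

View pics/i.png

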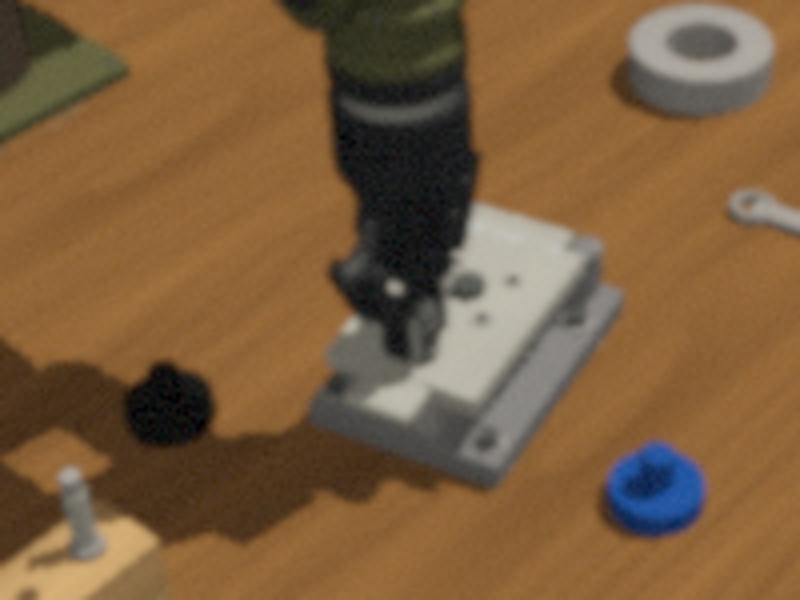

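The leaf is level and the knob (around (415,340)) is held on it. The push is about 21 N, with z stopped at 87.0 as expected for fully home. The cap stands upright at (170,405). Handing in.

```bash
python3 -c "
from plant import r
print(r.hand_in())"
```

```text
the job is handed in; nothing more can be done
None
```

Handed in after about 26 s: the cap stands upright on the bench clear of the jig, the leaf measures level (shut) over the flange, and the pin is home with its knob still gripped and pressed down at about 20 N.

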